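# Put the dried pots away in the carousel

## Task

Put all the pots away in the carousel: lift those on the drying rail up and off their hooks and pick up the one on the worktop, and stand each upright in a bay of its own, turning the carousel from stop to stop (the red knob turns it) so that an empty bay is under the opening for each. When all are in, turn the carousel until an empty bay rests at the front, and only then press the blue cover down until it clicks shut and stays. Leave the jar already inside standing in the carousel, tip no pot over, and leave the soap, mug and bowl where they are.

Things in the scene. Friction and masses are not known exactly. Their poses are not given: they have to be found in the camera images.
- carousel: Fixed carousel: white base 290 mm square, clear roof 190 to 195 mm high on four corner posts, no walls, white turntable inside with five bays. The roof is open only over the front bay: 47 to 145 mm in front of the axis, 67 mm to each side. Origin: on the axis at worktop level; -x is its front (robot side, red dash on the base), y to the left, z up.
- front (a point): Centre of the loading place under the roof's opening, fixed to the base: 95 mm in front of the axis, at the height of the bay floors (34 mm).
- rotor (a joint): Turntable angle (rad), positive anticlockwise from above, free to turn several turns either way. Detent stops every 1.257 rad (72 deg); 0 at the start, with bay0 at the front. A turn of +1.257 brings bay4 to the front, -1.257 bay1. About 0.35 N m carries it over between two stops; within half a step it settles into the nearer stop by itself.
- knob (a point): Grip centre of the red knob on the turntable's shaft above the roof, 221 mm high: an upright bar 50 mm long (this point's x), 16 mm thick (its y), 36 mm high (203 to 239 mm). Turning it turns the table with it.
- cover (a joint): Angle of the blue hinged cover (rad): 0 = open, as at the start, standing up and leaning 7 deg outwards (to the right); 1.69 = shut over the opening. Its spring resists with up to about 5 N at the free edge and throws it open again if let go; in the last 0.16 rad an over-centre catch pulls it shut and holds it.
- cover_hinge (a point): Middle of the cover's hinge, 195 mm high. The hinge runs along the carousel's x, at the right (-y) edge of the opening: 67 mm to the right of and 96 mm in front of the axis. The free edge swings up from there and over to the left (+y) as it shuts. Cover 94 mm (carousel x) by 132 mm, 5 mm thick.
- cover_edge (a point): Point on the inner face of the cover's plate, 120 mm from the hinge and 12 mm short of the free edge, beneath the white press pad (the pad is on the outer face).
- rail: Fixed drying rail: dark foot 90 x 300 mm, two posts, steel bar along its y at 196 mm height, three 8 mm hook rods towards its -x (the robot) at y = -95, 0, +95 mm (hooks 0, 1, 2). A strap rests on top of the rod, 200 mm high, 60 mm out from the bar; the tip, 76 mm out, is turned up 14 mm above that. Origin: centre of the foot's underside.
- bay0 (a point): Floor centre of the turntable's bay 0, 95 mm from the axis, 34 mm above the worktop; bays are wedges between grey dividers and an outer rim 18 mm high, about 100 mm wide here. Numbered anticlockwise from above.
- bay1 (a point): Floor centre of the turntable's bay 1, 95 mm from the axis, 34 mm above the worktop; bays are wedges between grey dividers and an outer rim 18 mm high, about 100 mm wide here. Numbered anticlockwise from above.
- bay2 (a point): Floor centre of the turntable's bay 2, 95 mm from the axis, 34 mm above the worktop; bays are wedges between grey dividers and an outer rim 18 mm high, about 100 mm wide here. Numbered anticlockwise from above.
- bay3 (a point): Floor centre of the turntable's bay 3, 95 mm from the axis, 34 mm above the worktop; bays are wedges between grey dividers and an outer rim 18 mm high, about 100 mm wide here. Numbered anticlockwise from above.
- bay4 (a point): Floor centre of the turntable's bay 4, 95 mm from the axis, 34 mm above the worktop; bays are wedges between grey dividers and an outer rim 18 mm high, about 100 mm wide here. Numbered anticlockwise from above.
- pot0: Yellow pot, at the start hanging by its strap on hook 0, underside 95 mm up; may be absent (None). Round pot with lid, 62 mm diameter, 60 mm tall, 0.16 kg; over it a rigid handle: two thin uprights 54 mm apart and a wooden strap 58 mm long (pot y), 10 mm thick (pot x), 105 to 135 mm above the underside; open window below the strap. Origin: centre of underside, z up.
- pot1: Green pot, at the start hanging by its strap on hook 1, underside 95 mm up; may be absent (None). Round pot with lid, 62 mm diameter, 60 mm tall, 0.16 kg; over it a rigid handle: two thin uprights 54 mm apart and a wooden strap 58 mm long (pot y), 10 mm thick (pot x), 105 to 135 mm above the underside; open window below the strap. Origin: centre of underside, z up.
- pot2: Orange pot, at the start hanging by its strap on hook 2, underside 95 mm up; may be absent (None). Round pot with lid, 62 mm diameter, 60 mm tall, 0.16 kg; over it a rigid handle: two thin uprights 54 mm apart and a wooden strap 58 mm long (pot y), 10 mm thick (pot x), 105 to 135 mm above the underside; open window below the strap. Origin: centre of underside, z up.
- pot3: Dark blue pot, standing on the worktop to the right of the carousel at the start. Round pot with lid, 62 mm diameter, 60 mm tall, 0.16 kg; over it a rigid handle: two thin uprights 54 mm apart and a wooden strap 58 mm long (pot y), 10 mm thick (pot x), 105 to 135 mm above the underside; open window below the strap. Origin: centre of underside, z up.
- jar1: Amber jar with a dark lid, 56 mm diameter, 90 mm tall, 0.25 kg, already stored in bay 1; only one of the four jars is there, the others are absent (None). Origin: centre of the underside.
- jar2: Amber jar with a dark lid, 56 mm diameter, 90 mm tall, 0.25 kg, already stored in bay 2; only one of the four jars is there, the others are absent (None). Origin: centre of the underside.
- jar3: Amber jar with a dark lid, 56 mm diameter, 90 mm tall, 0.25 kg, already stored in bay 3; only one of the four jars is there, the others are absent (None). Origin: centre of the underside.
- jar4: Amber jar with a dark lid, 56 mm diameter, 90 mm tall, 0.25 kg, already stored in bay 4; only one of the four jars is there, the others are absent (None). Origin: centre of the underside.
- soap: Green soap bottle, 60 mm diameter, 170 mm tall, a bystander behind the carousel on the left. Origin: centre of the underside.
- mug: White mug, 80 mm diameter, 90 mm tall, a bystander on the right. Origin: centre of the underside.
- bowl: Blue bowl, 120 mm diameter, 50 mm tall, a bystander behind the rail. Origin: centre of the underside.

How it is judged:
On the way, in this order (a step that is already met when the one before it is completed fails the run):
1. every pot stands released in the carousel, the cover still open (z of pot0 in the frame of carousel between 0.028 and 0.042 m and horizontal distance between each of pot0, pot1, pot2, pot3 and carousel below 0.115 m and angle between each of pot0, pot1, pot2, pot3's own z axis and vertical below 0.12 rad and z of pot1 in the frame of carousel between 0.028 and 0.042 m and z of pot2 in the frame of carousel between 0.028 and 0.042 m and z of pot3 in the frame of carousel between 0.028 and 0.042 m and value of joint cover below 1 rad and contact force between the fingers and pot0 below 0.3 N and contact force between the fingers and pot1 below 0.3 N and contact force between the fingers and pot2 below 0.3 N and contact force between the fingers and pot3 below 0.3 N), for 0.3 s.
2. the carousel rests on a stop with an empty bay at the front, the cover still open (z of pot0 in the frame of carousel between 0.028 and 0.042 m and horizontal distance between each of pot0, pot1, pot2, pot3 and carousel below 0.115 m and angle between each of pot0, pot1, pot2, pot3's own z axis and vertical below 0.12 rad and z of pot1 in the frame of carousel between 0.028 and 0.042 m and z of pot2 in the frame of carousel between 0.028 and 0.042 m and z of pot3 in the frame of carousel between 0.028 and 0.042 m and horizontal distance between each of pot0, pot1, pot2, pot3, jar1, jar2, jar3, jar4 and front above 0.065 m and (distance between front and bay0 below 0.01 m or distance between front and bay1 below 0.01 m or distance between front and bay2 below 0.01 m or distance between front and bay3 below 0.01 m or distance between front and bay4 below 0.01 m) and velocity of joint rotor between -0.08 and 0.08 rad/s and value of joint cover below 1 rad), for 0.3 s.
3. the cover is held shut (z of pot0 in the frame of carousel between 0.028 and 0.042 m and horizontal distance between each of pot0, pot1, pot2, pot3 and carousel below 0.115 m and angle between each of pot0, pot1, pot2, pot3's own z axis and vertical below 0.12 rad and z of pot1 in the frame of carousel between 0.028 and 0.042 m and z of pot2 in the frame of carousel between 0.028 and 0.042 m and z of pot3 in the frame of carousel between 0.028 and 0.042 m and horizontal distance between each of pot0, pot1, pot2, pot3, jar1, jar2, jar3, jar4 and front above 0.065 m and (distance between front and bay0 below 0.01 m or distance between front and bay1 below 0.01 m or distance between front and bay2 below 0.01 m or distance between front and bay3 below 0.01 m or distance between front and bay4 below 0.01 m) and value of joint cover above 1.63 rad), for 0.2 s.
At the end, for the whole second after the job is handed in: Every pot present, and the jar, stands upright (within 7 deg) on a bay floor of the turntable (within 8 mm in height, within 115 mm of the axis); the turntable rests within 10 mm of a stop with no pot or jar within 65 mm of the front place; the cover is shut (joint above 1.63) (all of step 3 and velocity of joint rotor between -0.08 and 0.08 rad/s and z of jar1 in the frame of carousel between 0.028 and 0.042 m and horizontal distance between each of jar1, jar2, jar3, jar4 and carousel below 0.115 m and angle between each of jar1, jar2, jar3, jar4's own z axis and vertical below 0.12 rad and z of jar2 in the frame of carousel between 0.028 and 0.042 m and z of jar3 in the frame of carousel between 0.028 and 0.042 m and z of jar4 in the frame of carousel between 0.028 and 0.042 m); the robot touches nothing.
It fails at once if the soap is pushed more than 30 mm (distance of soap from where it was at the start of the episode above 0.03 m).
It fails at once if the mug is pushed more than 30 mm (distance of mug from where it was at the start of the episode above 0.03 m).
It fails at once if the bowl is pushed more than 30 mm (distance of bowl from where it was at the start of the episode above 0.03 m).
It fails at once if the stored jar is tipped or thrown out (angle between any of jar1, jar2, jar3, jar4's own z axis and vertical above 0.6 rad).
It fails at once if a pot is tipped over (angle between any of pot0, pot1, pot2, pot3's own z axis and vertical above 1 rad).
Of pot0, pot1, pot2 only 1 to 2 are there at a start; the rules pass over those that are not, and their reading is None.
Of jar1, jar2, jar3, jar4 only 1 to 1 are there at a start; the rules pass over those that are not, and their reading is None.
At some moment in a run one of pot3 may be knocked a few centimetres aside while the robot is not near it.
It also fails if it takes over 210 s, if anything falls off the work surface, if the arm or the gripper's body presses on something with over 40 N, if the wrist force passes 120 N, or if a joint passes its speed limit or range.

## Robot

A 7-joint arm with a two-finger parallel gripper is mounted at the origin on the work surface. World frame = base frame: x ahead of the robot, y to its left, z up, the work surface at z = 0. Lengths are in m, angles in rad, forces in N, time in s.
With the tool pointing down it reaches from about 0.35 to 0.9 m from the base axis. Payload 7.2 kg.
Tool frame: the origin (TCP) lies on the centre line of the jaws, within the pads' length; the fingertips stand 19 mm ahead of it and the grasp point (between the pads) is the TCP; z points along the fingers, y is the line along which they close (so a half turn about z gives the same grasp; the last joint's range is limited). The gripper opens to 88 mm and grips with 3 to 60 N. Pads are 20 mm wide; open, the fingers measure 115 mm over their backs; the gripper's body (75 mm by 178 mm) begins 61 mm behind the grasp point.
Start: joints at [-1.386, 0.411, -0.013, 1.596, 0.006, 1.134, -0.082], TCP at [0.156, 0.605, 0.242] pointing down, gripper open.
Joint ranges: [-2.95, 2.95], [-0.29, 1.99], [-1.47, 1.44], [0.14, 2.54], [-1.03, 4.17], [0.13, 1.85], [-2.86, 2.86]. Speed limits (rad/s): [2.39, 2.39, 3.01, 3.01, 3.14, 3.14, 3.14].

## Interface

Orientations are given as a unit quaternion [w, x, y, z].
In Python, from cell import * gives the robot as it stands.
- The arm moves only by the shell command python3 -m jog 'ROWS' [OPENING] [FORCE]. ROWS is text: rows parted by semicolons, each of 4 numbers parted by spaces: the shift along the world's x, y, z as a fraction of full scale, then the turn about the world's z as a fraction of full scale. In form: dx dy dz yaw; .... A call has 1 to 5 rows; each row shifts and turns the commanded pose from where the row before left it; what a row does not reach is not made up. Full scale, the value 1, is 50 cm for a shift and 60 degrees for a turn. A row lasts 1/12 s, in which the tool goes at most 41.7 mm and 7.16 degrees, less where a joint would pass 70% of its speed; a pose out of reach is approached as far as the arm can. A call with a number of a shift or a turn outside -1 to 1 is refused whole. A call with a gripper value outside its range is refused whole. OPENING is the opening, from -1 (shut) to 1 (fully open), set as the call begins (- or left out, the last holds). The fingers move at their own pace and stop on an object; FORCE is the grip in N (left out, the last holds). Time passes only in rows, so rows that do not move let the fingers close. It gives the time, the measured TCP pose, the force, the opening and the grip force at its end, in the units of the state.
- read_state(): the state, without advancing time (a new reading comes with each control period).
- capture(name): name is "scene" or "top" or "wrist"; returns a dict with "img" (384x512x3 uint8, red, green, blue), "camera_matrix" (3x3 intrinsics, pixels), "dist_coeffs" ([k1, k2, p1, p2, k3] as OpenCV has them; the pictures are not rectified), "R" (3x3) and "t" (3): a world point X has camera coordinates R X + t; the wrist camera has in their place "tool_from_camera" (4x4, takes a point from camera to tool coordinates, whose origin is the TCP and whose axes are the flange's). Camera axes: x right, y down, z forward; pixel columns grow to the right and rows downward; lengths in m; the calibration is good to about 2 mm. A picture is of the moment at which its call begins: read the wrist's pose just before it. There is no depth.
- job_done(): hands the job in; it is judged then, once.
Trained networks look in the newest picture that a camera, given by its name, has taken for a name from the list of things; names that differ only in an ending like _2 or _b are one class to them, and where a whole thing is asked for, a point or a joint stands for the part that bears it (a point fixed in the world has none). Each returns a list of dicts, best first, with "p" (0 to 1); they miss things now and then, are a little off and sometimes report something else, mostly with a low value. They report only what shows in the picture. A call takes as long as a camera call.
- boxes_of(target, camera): "centre" ([x, y, z] in m, in world coordinates, good to about 4 mm: the middle of the surface that is visible of it).
- cut_out(target, camera): "pixels" (384x512 bool, what is visible of it).
The state is a dict: "time_s": time; "joint_positions": joint angles; "dq": joint speeds; "tau": joint torques, N m; "eef_pos": TCP position; "tool_rot": TCP orientation; "wrist_force": force on the tool from outside, world axes, zero at the start; "ft_torque": the same for the moment, N m; "opening": finger opening in m; "grip_force": force on a finger pad.
Only numpy, scipy, OpenCV 4.12 (cv2) and the standard library are available. Lean on these libraries where they do the work, as an engineer would, in place of code of your own. Each camera call takes 0.05 s, during which the arm holds its last target. There are 200 camera calls.

## Working session

There is one attempt and no reset: what is moved stays moved. The work goes in short steps, Python scripts to look and compute and a shell command to move; the robot and the scene stay as the last step left them, time stands still between calls to the robot, and variables do not carry over. Pictures are saved under pics/ and viewed, at most 14 in all, crops included, and the job is handed in when it is done.

```bash
ls; mkdir -p pics; python3 - <<'E'
from cell import *
import cv2,numpy as np
s=read_state();print(s['time_s'],s['eef_pos'],s['tool_rot'],s['opening'])
ims=[]
for c in("scene","top"):
    d=capture(c);ims.append(d['img'])
    for n in ["carousel","knob","cover","rail","pot0","pot1","pot2","pot3","jar1","soap","mug","bowl"]:
        print(c,n,[(round(b['p'],2),np.round(b['centre'],3).tolist()) for b in boxes_of(n,c)[:2]])
    cv2.imwrite(f"pics/{c}0.png",d['img'][:,:,::-1])
E
```

```text
pics
0.0 [0.15622981 0.60466019 0.24078136] [-4.11602142e-05  1.26025406e-01  9.92026674e-01 -8.20770866e-04] 0.08791182185055955
scene carousel [(0.8, [0.576, -0.158, 0.19]), (0.18, [0.502, 0.315, 0.013])]
scene knob [(0.56, [0.538, -0.168, 0.035]), (0.29, [0.572, -0.159, 0.192])]
scene cover [(0.86, [0.495, -0.233, 0.273]), (0.4, [0.537, -0.166, 0.034])]
scene rail [(0.63, [0.501, 0.319, 0.014])]
scene pot0 [(0.91, [0.374, 0.331, 0.157]), (0.58, [0.442, 0.268, 0.155])]
scene pot1 [(0.91, [0.374, 0.331, 0.157]), (0.58, [0.442, 0.268, 0.155])]
scene pot2 [(0.91, [0.374, 0.331, 0.157]), (0.58, [0.442, 0.268, 0.155])]
scene pot3 [(0.91, [0.374, 0.331, 0.157]), (0.58, [0.442, 0.268, 0.155])]
scene jar1 [(0.3, [0.537, -0.168, 0.033])]
scene soap [(0.96, [0.71, 0.23, 0.111]), (0.64, [0.442, 0.264, 0.155])]
scene mug [(0.79, [0.685, -0.422, 0.049])]
scene bowl [(0.78, [0.615, 0.403, 0.023])]
top carousel [(0.79, [0.586, -0.163, 0.191])]
top knob [(0.86, [0.531, -0.165, 0.036])]
top cover [(0.86, [0.503, -0.23, 0.283])]
top rail [(0.59, [0.512, 0.299, 0.014]), (0.31, [0.711, 0.226, 0.107])]
top pot0 [(0.78, [0.44, -0.39, 0.061]), (0.7, [0.45, 0.263, 0.15])]
top pot1 [(0.78, [0.44, -0.39, 0.061]), (0.7, [0.45, 0.263, 0.15])]
top pot2 [(0.78, [0.44, -0.39, 0.061]), (0.7, [0.45, 0.263, 0.15])]
top pot3 [(0.78, [0.44, -0.39, 0.061]), (0.7, [0.45, 0.263, 0.15])]
top jar1 [(0.41, [0.708, 0.226, 0.109])]
top soap []
top mug [(0.8, [0.683, -0.427, 0.041]), (0.22, [0.496, -0.228, 0.284])]
top bowl [(0.6, [0.609, 0.402, 0.018]), (0.44, [0.584, -0.163, 0.192])]
```

View pics/scene0.png

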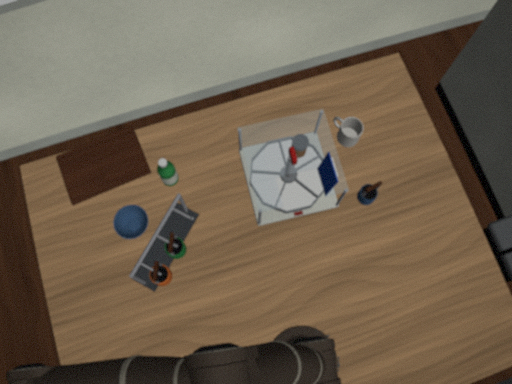

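View pics/top0.png

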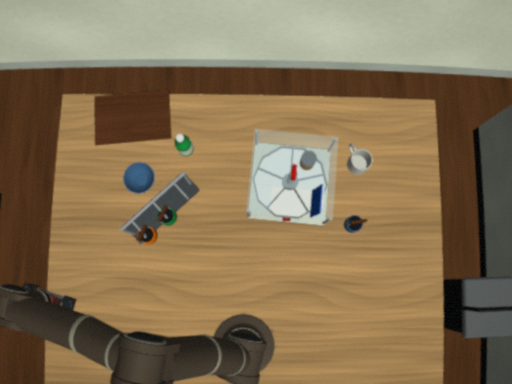

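The scene shows the green pot at (176,247) and the orange pot at (161,274) on the rail. The blue pot is at (368,195), and the jar's dark lid at (299,146) puts it in bay 2, rear right. The carousel axis is at about (290,172), with the red dash at (298,212).

```bash
cat > h.py <<'E'
from cell import *
import cv2,numpy as np
def ray(d,px,z):
    u=cv2.undistortPoints(np.array([[px]],float),np.array(d['camera_matrix'],float),np.array(d['dist_coeffs'],float))[0,0]
    R=np.array(d['R']);t=np.array(d['t']);C=-R.T@t;v=R.T@np.array([u[0],u[1],1])
    return C+v*((z-C[2])/v[2])
def wristRt(d,s):
    from scipy.spatial.transform import Rotation as Ro
    q=s['tool_rot'];T=np.eye(4);T[:3,:3]=Ro.from_quat([q[1],q[2],q[3],q[0]]).as_matrix();T[:3,3]=s['eef_pos']
    M=np.linalg.inv(T@np.array(d['tool_from_camera']));d['R']=M[:3,:3];d['t']=M[:3,3];return d
def proj(d,P):
    return cv2.projectPoints(np.array(P,float).reshape(-1,1,3),cv2.Rodrigues(np.array(d['R']))[0],np.array(d['t'],float),np.array(d['camera_matrix'],float),np.array(d['dist_coeffs'],float))[0][:,0]
def hsv(im): return cv2.cvtColor(im,cv2.COLOR_RGB2HSV)
def frame(p,yaw,L):
    c,s=np.cos(yaw),np.sin(yaw);L=np.atleast_2d(L);return np.c_[p[0]+c*L[:,0]-s*L[:,1],p[1]+s*L[:,0]+c*L[:,1],L[:,2]]
def yawdeg(s):
    q=s['tool_rot'];w,x,y,z=q;return np.degrees(np.arctan2(1-2*(x*x+z*z),2*(x*y-w*z)))  # direction of tool y
E
python3 - <<'E'
from h import *
for c in("scene","top"):
    d=capture(c);H=hsv(d['img']);print(c,'cam',(-np.array(d['R']).T@np.array(d['t'])).round(2),d['camera_matrix'][0][0])
    m=(((H[...,0]<6)|(H[...,0]>174))&(H[...,1]>130)&(H[...,2]>60)).astype(np.uint8)
    n,l,st,ce=cv2.connectedComponentsWithStats(m)
    for i in range(1,n):
        if st[i,4]>8:
            print(st[i],ce[i].round(1),'z.235',ray(d,ce[i],.235).round(4),'z.02',ray(d,ce[i],.02).round(4))
    for nm in("soap","mug","bowl"):pass
    for nm,a in (('car',(230,100,360,235)),('rail',(115,150,215,290))):
        x0,y0,x1,y1=a
        cv2.imwrite(f'pics/{c}_{nm}.png',cv2.resize(d['img'][y0:y1,x0:x1,::-1],None,fx=4,fy=4,interpolation=cv2.INTER_CUBIC))
a=cv2.imread('pics/top_car.png');b=cv2.imread('pics/top_rail.png')
h=560;cv2.imwrite('pics/t1.png',np.hstack([cv2.resize(a,(420,h*420//540)),cv2.resize(b,(380,435))[:435]]) if h*420//540==435 else np.hstack([cv2.resize(a,(420,435)),cv2.resize(b,(380,435))]))
E
```

```text
scene cam [0.13 0.13 1.65] 490.3326793222435
[290 147   7  17  82] [292.9 154.6] z.235 [ 0.5972 -0.1632  0.235 ] z.02 [ 0.6691 -0.2079  0.02  ]
top cam [ 0.27 -0.04  1.85] 500.00237134234624
[291 165   5  15  59] [293.4 172.3] z.235 [ 0.5939 -0.1603  0.235 ] z.02 [ 0.6366 -0.1767  0.02  ]
[283 218   7   3  17] [285.7 218.9] z.235 [ 0.4389 -0.1359  0.235 ] z.02 [ 0.4611 -0.1491  0.02  ]
[ 49 295   5   8  16] [ 51.1 298.2] z.235 [0.1589 0.6317 0.235 ] z.02 [0.1438 0.7204 0.02  ]
```

View pics/t1.png

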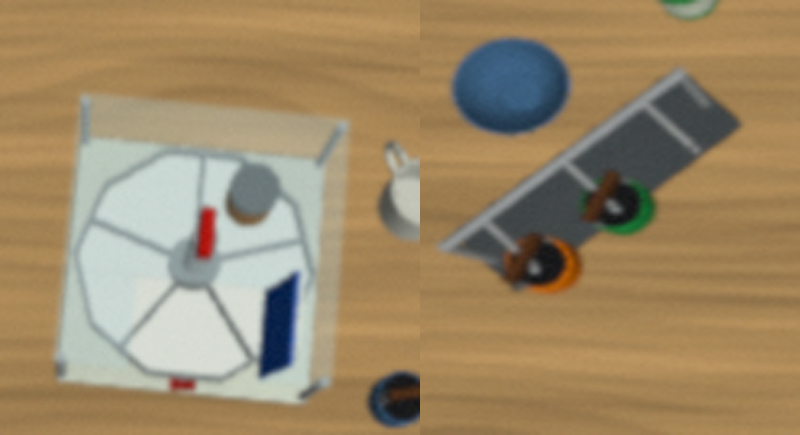

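The pots hang on the rail with their straps parallel to the bar. The knob bar points along the carousel's x, the dash is at about (180,384) in the crop, and the jar is rear right. I'll take a close look with the wrist camera over the rail.

```bash
python3 -m jog '0 0 .075 0;0 0 .075 0;0 0 .075 0;0 0 .075 0;0 0 .075 0' && python3 -m jog '.045 -.067 0 -.0475;.045 -.067 0 -.0475;.045 -.067 0 -.0475;.045 -.067 0 -.0475;.045 -.067 0 -.0475' && python3 -m jog '.045 -.067 0 -.0475;.045 -.067 0 -.0475;.045 -.067 0 -.0475;.045 -.067 0 -.0475;.045 -.067 0 -.0475' && python3 -m jog '0 0 0 0;0 0 0 0'
python3 - <<'E'
from h import *
s=read_state();d=wristRt(capture('wrist'),s);print(s['time_s'],np.round(s['eef_pos'],4),yawdeg(s),s['wrist_force'])
print(np.round(d['tool_from_camera'],3).tolist(),d['camera_matrix'][0][0])
cv2.imwrite('pics/w1.png',d['img'][:,:,::-1])
for n in("pot1","pot2","rail"):
    print(n,[(round(b['p'],2),np.round(b['centre'],3).tolist()) for b in boxes_of(n,'wrist')[:3]])
E
```

```text
time_s: 1.82
eef_pos: [0.1563, 0.6047, 0.4312]
tool_rot: [0.0, 0.126, 0.992, 0.0]
wrist_force: [-0.2, 1.1, 0.9]
opening: 0.0879
grip_force: 0.0
time_s: 2.23
eef_pos: [0.2696, 0.4359, 0.4293]
tool_rot: [-0.0, 0.249, 0.968, 0.0]
wrist_force: [0.8, 0.1, 0.0]
opening: 0.0882
grip_force: 0.0
time_s: 2.65
eef_pos: [0.382, 0.2682, 0.4295]
tool_rot: [0.0, 0.367, 0.93, 0.001]
wrist_force: [-0.6, 0.1, -0.6]
opening: 0.0877
grip_force: 0.0
time_s: 2.82
eef_pos: [0.3825, 0.2681, 0.4297]
tool_rot: [0.0, 0.369, 0.93, 0.001]
wrist_force: [0.3, 1.3, 0.2]
opening: 0.0876
grip_force: 0.0
2.8167 [0.3825 0.2681 0.4297] 46.7342962340678 [0.27382883 1.29834517 0.17799761]
[[-0.0, -0.96, -0.278, 0.076], [1.0, 0.0, -0.0, -0.0], [0.0, -0.278, 0.96, -0.142], [0.0, 0.0, 0.0, 1.0]] 324.0397294754614
pot1 [(0.84, [0.443, 0.274, 0.156]), (0.64, [0.383, 0.336, 0.157])]
pot2 [(0.84, [0.443, 0.274, 0.156]), (0.64, [0.383, 0.336, 0.157])]
rail [(0.71, [0.483, 0.326, 0.016])]
```

View pics/w1.png

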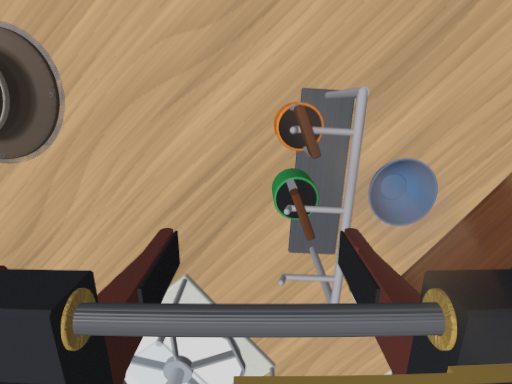

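The wrist view shows the rail's bar from (363,92) to (337,300), with hook tips at about (296,130), (289,210) and (283,280). The orange strap is at (309,130) and the green one at (301,210).

```bash
python3 - <<'E'
from h import *
from scipy.optimize import least_squares
s=read_state();d=wristRt(capture('wrist'),s)
a=ray(d,(362,97),.2)[:2];b=ray(d,(338,296),.2)[:2]
tips=[ray(d,p,.212)[:2] for p in((283,280),(289,210),(296,130))]
print(a,b,np.degrees(np.arctan2(*(a-b)[::-1])),tips)
def pr(v):
    p,y=v[:2],v[2]
    P=frame(p,y,[[-.074,-.095,.212],[-.074,0,.212],[-.074,.095,.212]])[:,:2]
    n=np.array([np.cos(y),np.sin(y)])
    return P,n
def res(v):
    P,n=pr(v);return np.r_[(P-np.array(tips)).ravel(),(a-v[:2])@n,(b-v[:2])@n]
r=least_squares(res,[.48,.32,.8]);v=r.x;print(v[:2],np.degrees(v[2]),'res mm',(r.fun*1000).round(1))
im=d['img'][:,:,::-1].copy()
for k,hy in((1,0),(2,.095)):
    L=[[-.06+i*.005,hy+j*.029,z] for z in(.230,.2) for i,j in((1,1),(1,-1),(-1,-1),(-1,1))]
    q=proj(d,frame(v[:2],v[2],L)).astype(int)
    cv2.polylines(im,[q[:4]],1,(255,255,0));cv2.polylines(im,[q[4:]],1,(0,0,255))
    print(k,'strap centre',frame(v[:2],v[2],[[-.06,hy,.23]]).round(4))
cv2.imwrite('pics/w1o.png',cv2.resize(im[70:330,240:420],None,fx=3,fy=2.3*1.3)[:600])
T=capture('top')
C=np.array([.5955,-.162]);cv=np.radians(-5.5)
E
```

```text
[0.39831956 0.4107862 ] [0.57657884 0.23275629] 135.0368881489342 [array([0.50289746, 0.19962558]), array([0.43835334, 0.26622091]), array([0.37434517, 0.33278405])]
[0.49111956 0.31818698] 44.66533217038019 res mm [ 2.4 -1.   0.1 -0.1 -2.6  0.9 -0.9  0.7]
1 strap centre [[0.4484 0.276  0.23  ]]
2 strap centre [[0.3817 0.3436 0.23  ]]
```

View pics/w1o.png

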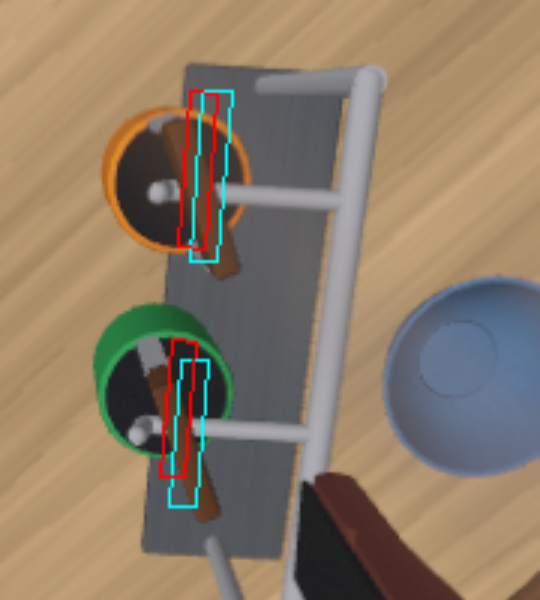

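The model boxes show the straps turned about 20° from the bar, so I'll fit each strap directly.

```bash
cat >> h.py <<'E'
def fitstrap(d,x0,y0,yaw0,z0,z1,rad=45,name=None):
    """fit strap box (58 x 10 mm) to brown pixels near the guess; yaw = direction of strap's long side"""
    from scipy.optimize import minimize
    H=hsv(d['img']).astype(int);c=proj(d,[[x0,y0,(z0+z1)/2]])[0]
    m=((H[...,0]<=14)&(H[...,1]>110)&(H[...,2]<135)&(H[...,2]>25))
    yy,xx=np.mgrid[:384,:512];m&=np.hypot(xx-c[0],yy-c[1])<rad
    m=m.astype(np.uint8);n,l,st,_=cv2.connectedComponentsWithStats(m)
    if n<2: print('no brown');return None
    m=(l==1+np.argmax(st[1:,4])).astype(np.uint8);K=4
    M=cv2.resize(m,None,fx=K,fy=K,interpolation=cv2.INTER_NEAREST)
    def hull(v):
        L=[[i*.029,j*.005,z] for z in(z0,z1) for i in(-1,1) for j in(-1,1)]
        return cv2.convexHull((proj(d,frame(v[:2],v[2],L))*K+K/2).astype(np.int32))
    def cost(v):
        w=np.array([x0+v[0]/100,y0+v[1]/100,yaw0+v[2]/4]);A=np.zeros_like(M);cv2.fillPoly(A,[hull(w)],1)
        return -(A&M).sum()/((A|M).sum()+1)
    best=min((minimize(cost,[a,b,c2],method='Nelder-Mead',options=dict(initial_simplex=[[a,b,c2],[a+.8,b,c2],[a,b+.8,c2],[a,b,c2+.8]])) for a in(-.5,.5) for b in(-.5,.5) for c2 in(-1,.5)),key=lambda r:r.fun)
    v=best.x;w=np.array([x0+v[0]/100,y0+v[1]/100,yaw0+v[2]/4])
    print('strap',w[:2].round(4),'long deg',np.degrees(w[2]).round(1),'close deg',(np.degrees(w[2])-90).round(1),'IoU',round(-best.fun,2),'area',m.sum())
    if name:
        im=cv2.resize(d['img'],None,fx=K,fy=K)[:,:,::-1].copy();cv2.polylines(im,[hull(w)],1,(255,255,0));q=(c*K).astype(int)
        y,x=max(q[1]-200,0),max(q[0]-200,0);cv2.imwrite(name,im[y:y+400,x:x+400])
    return w
E
python3 - <<'E'
from h import *
s=read_state();d=wristRt(capture('wrist'),s)
for i,p in enumerate(((.4484,.276),(.3817,.3436))):
    fitstrap(d,*p,np.radians(120),.2,.23,name=f'pics/f{i}.png')
cv2.imwrite('pics/f.png',np.hstack([cv2.imread('pics/f0.png'),cv2.imread('pics/f1.png')]))
for c in('top','scene'):
    d=capture(c)
    fitstrap(d,.44,-.39,np.radians(-20),.105,.135,20)
    for i,p in enumerate(((.4484,.276),(.3817,.3436))):fitstrap(d,*p,np.radians(120),.2,.23,20)
E
```

```text
strap [0.4659 0.3014] long deg 38.1 close deg -51.9 IoU -0.0 area 424
strap [0.4146 0.3679] long deg 71.7 close deg -18.3 IoU -0.0 area 574
strap [ 0.4137 -0.4341] long deg 28.1 close deg -61.9 IoU -0.0 area 50
strap [0.3901 0.3003] long deg 136.2 close deg 46.2 IoU -0.0 area 56
strap [0.3767 0.3386] long deg 105.7 close deg 15.7 IoU -0.0 area 26
strap [ 0.4089 -0.4092] long deg 11.1 close deg -78.9 IoU -0.0 area 60
no brown
strap [0.4134 0.3312] long deg 71.7 close deg -18.3 IoU -0.0 area 86h.py:33: RuntimeWarning: overflow encountered in scalar negative
  return -(A&M).sum()/((A|M).sum()+1)
```

View pics/f.png

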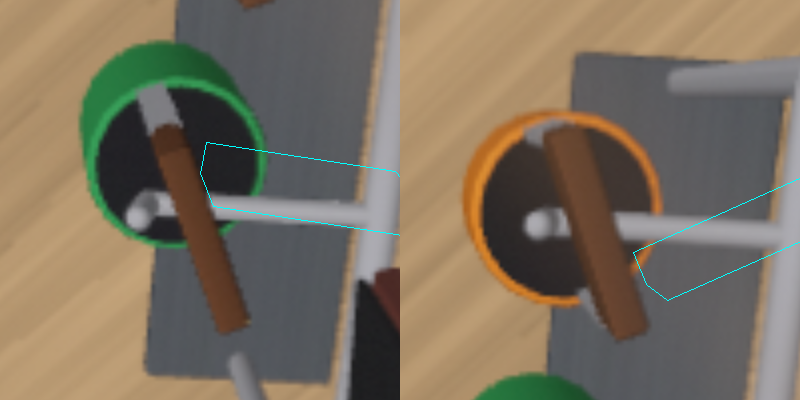

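```bash
sed -i 's/return -(A&M).sum()/return -float((A\&M).sum())/' h.py
python3 - <<'E'
from h import *
s=read_state();d=wristRt(capture('wrist'),s)
for i,p in enumerate(((.4484,.276),(.3817,.3436))):
    fitstrap(d,*p,np.radians(120),.2,.23,name=f'pics/f{i}.png')
cv2.imwrite('pics/f2.png',np.hstack([cv2.imread('pics/f0.png'),cv2.imread('pics/f1.png')]))
for c in('top','scene'):
    d=capture(c)
    fitstrap(d,.44,-.39,np.radians(-20),.105,.135,20)
    for i,p in enumerate(((.4484,.276),(.3817,.3436))):fitstrap(d,*p,np.radians(120),.2,.23,20)
E
```

```text
strap [0.4545 0.27  ] long deg 157.1 close deg 67.1 IoU 0.84 area 427
strap [0.3867 0.3368] long deg 158.7 close deg 68.7 IoU 0.83 area 582
strap [ 0.4452 -0.395 ] long deg -80.5 close deg -170.5 IoU 0.65 area 46
strap [0.4512 0.2718] long deg 155.4 close deg 65.4 IoU 0.63 area 56
strap [0.3944 0.3386] long deg 105.7 close deg 15.7 IoU 0.0 area 22
strap [ 0.4484 -0.3999] long deg -77.4 close deg -167.4 IoU 0.68 area 62
no brown
strap [0.3803 0.343 ] long deg 149.5 close deg 59.5 IoU 0.56 area 86
```

View pics/f2.png

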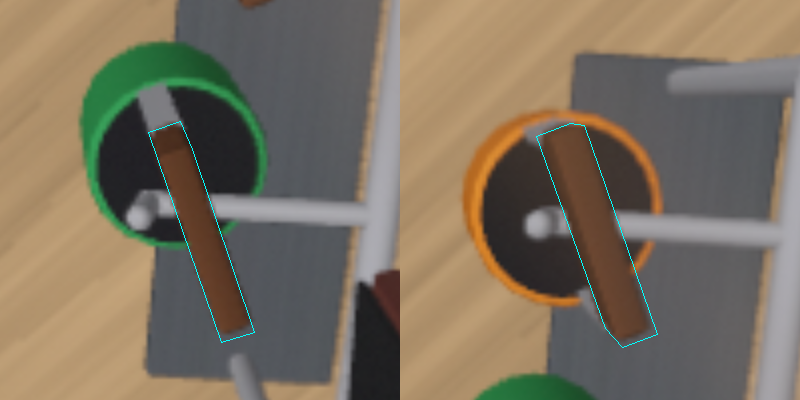

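The fit holds: both straps sit 60 mm out on the rods, with a closing direction of about 67.5°. I'll go for the green one.

```bash
python3 -m jog '.048 .0013 0 .115;.048 .0013 0 .115;.048 .0013 0 .115;0 0 -.06 0;0 0 -.06 0' -0.1 25 >/dev/null; python3 -m jog '0 0 -.08 0;0 0 -.08 0;0 0 -.06 0;0 0 0 0;0 0 0 0'
python3 - <<'E'
from h import *
s=read_state();d=wristRt(capture('wrist'),s);print(np.round(s['eef_pos'],4),yawdeg(s))
fitstrap(d,.4545,.27,np.radians(157),.2,.23,90,name='pics/g0.png')
cv2.imwrite('pics/g1.png',d['img'][:,:,::-1])
E
```

```text
time_s: 4.25
eef_pos: [0.4529, 0.2718, 0.2587]
tool_rot: [-0.001, 0.193, 0.981, -0.001]
wrist_force: [0.8, 0.2, 0.1]
opening: 0.0391
grip_force: 0.0
[0.4529 0.2718 0.2587] 67.71082759247913
strap [0.4551 0.2699] long deg 157.0 close deg 67.0 IoU 0.88 area 1620
```

View pics/g1.png

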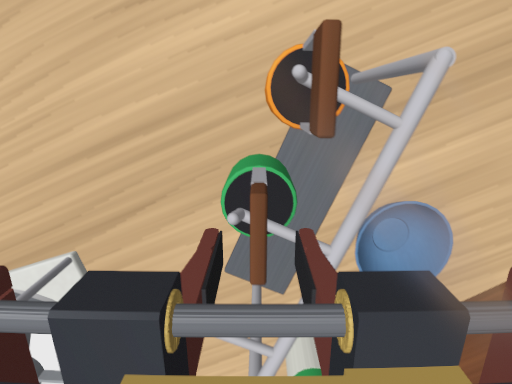

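The strap at (258,230) is centred between the fingers. Next: down, grip, lift 26 mm, and move out along the hook.

```bash
python3 -m jog '.004 -.003 -.022 0;0 0 -.021 0;0 0 0 0' ; python3 -m jog '0 0 0 0;0 0 0 0;0 0 0 0;0 0 0 0;0 0 0 0' -1 25; python3 -m jog '0 0 .026 0;0 0 .026 0;0 0 0 0;0 0 0 0'
```

```text
time_s: 4.55
eef_pos: [0.4551, 0.2703, 0.2367]
tool_rot: [-0.0, 0.193, 0.981, -0.0]
wrist_force: [-0.0, -0.7, -0.5]
opening: 0.0392
grip_force: 0.0
time_s: 4.97
eef_pos: [0.4555, 0.2706, 0.238]
tool_rot: [0.0, 0.193, 0.981, 0.0]
wrist_force: [-0.3, 0.3, 1.4]
opening: 0.0097
grip_force: 20.0
time_s: 5.3
eef_pos: [0.4555, 0.2707, 0.2638]
tool_rot: [0.0, 0.193, 0.981, 0.0]
wrist_force: [-0.5, 0.3, -1.7]
opening: 0.0094
grip_force: 25.0
```

```bash
python3 -m jog '-.043 -.042 0 0;-.043 -.042 0 0;0 0 .06 0;0 0 .07 0;0 0 .07 0' | tail -4; python3 -m jog '0 0 .05 0;.017 -.0763 0 -.0967;.017 -.0763 0 -.0967;.017 -.0763 0 -.0967;.017 -.0763 0 -.0967' |tail -4; python3 -m jog '.017 -.0763 0 -.0967;.017 -.0763 0 -.0967;.017 -.0763 0 -.0967;.017 -.0763 0 -.0967;.017 -.0763 0 -.0967'|tail -4; python3 -m jog '.017 -.0763 0 -.0967;0 0 0 0;0 0 0 0;0 0 0 0'
python3 - <<'E'
from h import *
s=read_state();d=wristRt(capture('wrist'),s);print(np.round(s['eef_pos'],4),yawdeg(s))
im=d['img'][:,:,::-1].copy();H=hsv(d['img'])
m=(((H[...,0]<5)|(H[...,0]>175))&(H[...,1]>150)&(H[...,2]>90)).astype(np.uint8)
n,l,st,ce=cv2.connectedComponentsWithStats(m)
for i in range(1,n):
    if st[i,4]>20: print(st[i],ce[i].round(1),ray(d,ce[i],.239).round(4),ray(d,ce[i],.02).round(4))
p=np.array([.5955,-.162]);y=np.radians(-5.5)
for L in ([[-.145,-.145,0],[.145,-.145,0],[.145,.145,0],[-.145,.145,0]],[[-.047,-.067,.195],[-.145,-.067,.195],[-.145,.067,.195],[-.047,.067,.195]],[[-.025,-.008,.239],[.025,-.008,.239],[.025,.008,.239],[-.025,.008,.239]]):
    cv2.polylines(im,[proj(d,frame(p,y,L)).astype(int)],1,(255,0,255))
cv2.imwrite('pics/c1.png',im)
E
```

```text
tool_rot: [-0.001, 0.193, 0.981, -0.001]
wrist_force: [1.1, 0.8, -1.7]
opening: 0.0098
grip_force: 25.0
tool_rot: [-0.0, 0.389, 0.921, -0.0]
wrist_force: [1.1, 0.0, -1.9]
opening: 0.0096
grip_force: 25.0
tool_rot: [-0.0, 0.607, 0.795, 0.0]
wrist_force: [0.6, -0.9, -2.1]
opening: 0.0099
grip_force: 25.0
time_s: 6.88
eef_pos: [0.4971, -0.1523, 0.3877]
tool_rot: [-0.001, 0.645, 0.765, -0.0]
wrist_force: [-0.0, 0.6, -1.1]
opening: 0.0097
grip_force: 25.0
[ 0.4971 -0.1523  0.3877] 9.73479494305578
[232 138   9  19 101] [235.8 146.9] [ 0.4709 -0.1193  0.239 ] [ 0.4603 -0.1507  0.02  ]
[328 194  33  26 366] [341.4 208.7] [ 0.5783 -0.1602  0.239 ] [ 0.6486 -0.2223  0.02  ]
```

View pics/c1.png

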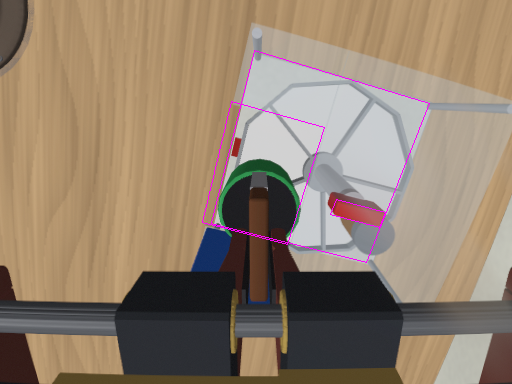

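The overlay matches the base, roof opening and knob to within a few mm, and the pot is over the empty front bay. I'll lower it.

```bash
python3 -m jog '0 0 -.06 0;0 0 -.08 0;0 0 -.08 0;0 0 -.08 0;0 0 -.06 0' |tail -4; python3 -m jog '0 0 -.03 0;0 0 -.02 0;0 0 -.006 0;0 0 0 0;0 0 0 0'
```

```text
tool_rot: [-0.001, 0.643, 0.766, -0.0]
wrist_force: [-0.1, 0.4, -2.1]
opening: 0.0099
grip_force: 25.0
time_s: 7.77
eef_pos: [0.5036, -0.1525, 0.1851]
tool_rot: [0.006, 0.643, 0.766, 0.004]
wrist_force: [5.1, 0.1, 25.9]
opening: 0.0107
grip_force: 25.1
```

```bash
python3 -m jog '0 0 .02 0;0 0 0 0;0 0 0 0'
python3 - <<'E'
from h import *
s=read_state();d=wristRt(capture('wrist'),s)
p=np.array([.5955,-.162]);y=np.radians(-5.2)
a=d['img'][:,:,::-1]
e=capture('top');b=e['img'][:,:,::-1]
t=capture('scene')['img'][:,:,::-1]
b=cv2.resize(b[130:230,240:340],(280,280),interpolation=cv2.INTER_CUBIC);t=cv2.resize(t[120:220,240:340],(280,280),interpolation=cv2.INTER_CUBIC)
cv2.imwrite('pics/c2.png',np.hstack([a[:,:],cv2.resize(np.vstack([b,t]),(192*1,384))]) )
E
```

```text
time_s: 8.02
eef_pos: [0.4973, -0.1514, 0.1906]
tool_rot: [-0.0, 0.644, 0.765, 0.0]
wrist_force: [0.5, 0.7, -1.8]
opening: 0.01
grip_force: 25.0
```

View pics/c2.png

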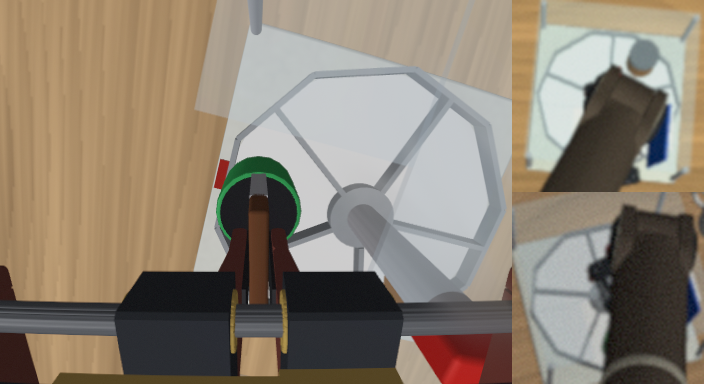

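The pot overlaps the turntable's outer rim at (232,190), so it touched the rim about 98 mm out. I'll move inwards to 90 mm and lower again.

```bash
python3 -m jog '.016 -.002 .004 0;0 0 -.008 0;0 0 -.006 0;0 0 -.004 0;0 0 0 0'; python3 - <<'E'
from h import *
d=capture('wrist')
s=read_state();wristRt(d,s)
for px in((222,174),(232,160)): 
    for z in(.02,.034,.052):
        q=ray(d,px,z)[:2]-[.5955,-.162];print(px,z,np.hypot(*q).round(4))
E
```

```text
time_s: 8.58
eef_pos: [0.5048, -0.1539, 0.1828]
tool_rot: [-0.001, 0.645, 0.764, -0.001]
wrist_force: [0.6, 0.4, -2.1]
opening: 0.0099
grip_force: 25.0
(222, 174) 0.02 0.1271
(222, 174) 0.034 0.1263
(222, 174) 0.052 0.1255
(232, 160) 0.02 0.1219
(232, 160) 0.034 0.1218
(232, 160) 0.052 0.1217
```

```bash
python3 -m jog '0 0 -.005 0;0 0 0 0;0 0 0 0'; python3 -m jog '0 0 -.004 0;0 0 0 0;0 0 0 0'
```

```text
time_s: 8.88
eef_pos: [0.5052, -0.1539, 0.1811]
tool_rot: [-0.0, 0.645, 0.764, -0.0]
wrist_force: [-0.1, 0.1, -0.7]
opening: 0.0099
grip_force: 25.0
time_s: 9.13
eef_pos: [0.5053, -0.1539, 0.1791]
tool_rot: [-0.0, 0.645, 0.764, -0.0]
wrist_force: [-0.5, 0.5, -1.4]
opening: 0.0099
grip_force: 25.0
```

```bash
python3 -m jog '0 0 0 0;0 0 0 0;0 0 0 0' -0.35|tail -3; python3 -m jog '0 0 .03 0;0 0 .06 0;0 0 .08 0;0 0 .08 0;0 0 .08 0'|tail -3; python3 -m jog '0 0 .08 0;0 0 .04 0;0 0 0 0;0 0 0 0'
python3 - <<'E'
from h import *
s=read_state();d=wristRt(capture('wrist'),s);print(np.round(s['eef_pos'],4),yawdeg(s))
w=fitstrap(d,.505,-.153,np.radians(100),.139,.169,90)
c=np.array([.5955,-.162]);print('r',np.hypot(*(w[:2]-c)))
cv2.imwrite('pics/c3.png',d['img'][:,:,::-1])
E
```

```text
wrist_force: [-0.4, -0.1, 0.1]
opening: 0.026
grip_force: 0.0
wrist_force: [1.1, 0.1, 0.4]
opening: 0.028
grip_force: 0.0
time_s: 10.13
eef_pos: [0.5057, -0.1541, 0.405]
tool_rot: [0.001, 0.645, 0.764, 0.001]
wrist_force: [-0.1, -0.3, -0.6]
opening: 0.029
grip_force: 0.0
[ 0.5057 -0.1541  0.405 ] 9.702919029534648
strap [ 0.505  -0.1537] long deg 99.4 close deg 9.4 IoU 0.85 area 376
r 0.09085509836805898
```

View pics/c3.png

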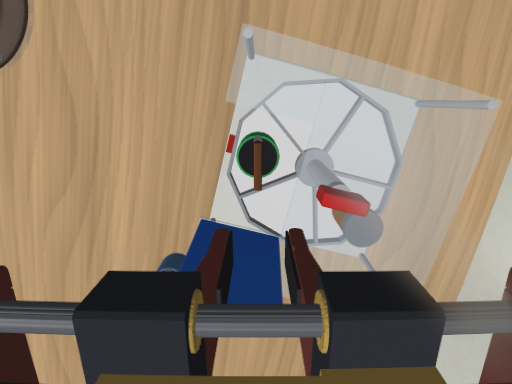

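The green pot stands upright in the front bay, with its strap 91 mm from the axis. Next I'll turn the knob, with the tool at yaw -95° so the camera side faces rearwards.

```bash
python3 -m jog '.06 -.005 0 -.1167;.06 -.006 0 -.1167;.06 -.005 0 -.1167;0 0 0 -.1167;0 0 0 -.1167' 0.1|tail -0; python3 -m jog '0 0 0 -.1167;0 0 0 -.1167;0 0 0 -.1167;0 0 0 -.1167;0 0 0 -.1167'|tail -0; python3 -m jog '0 0 0 -.1167;0 0 0 -.1167;0 0 0 -.1167;0 0 0 -.1167;0 0 0 -.1167'|tail -0;  python3 -m jog '0 0 0 0;0 0 0 0'; python3 - <<'E'
from h import *
s=read_state();d=wristRt(capture('wrist'),s);print(np.round(s['eef_pos'],4),yawdeg(s))
H=hsv(d['img'])
m=(((H[...,0]<5)|(H[...,0]>175))&(H[...,1]>150)&(H[...,2]>90)).astype(np.uint8)
n,l,st,ce=cv2.connectedComponentsWithStats(m)
for i in range(1,n):
    if st[i,4]>20: print(st[i],ce[i].round(1),ray(d,ce[i],.235).round(4))
E
```

```text
time_s: 11.6
eef_pos: [0.595, -0.1617, 0.4026]
tool_rot: [0.0, 0.999, -0.045, -0.001]
wrist_force: [0.5, -0.1, -0.4]
opening: 0.0481
grip_force: 0.0
[ 0.595  -0.1617  0.4026] -95.15631646459302
[251 151  16  53 828] [258.5 177.2] [ 0.6001 -0.1628  0.235 ]Exception ignored on flushing sys.stdout:
BrokenPipeError: [Errno 32] Broken pipe
Exception ignored on flushing sys.stdout:
BrokenPipeError: [Errno 32] Broken pipe
Exception ignored on flushing sys.stdout:
BrokenPipeError: [Errno 32] Broken pipe
```

```bash
python3 -m jog '.004 0 -.06 0;0 0 -.08 0;0 0 -.08 0;0 0 -.08 0;0 0 -.05 0' >/dev/null;python3 -m jog '0 0 0 0;0 0 0 0;0 0 0 0;0 0 0 0' -1 45; python3 -m jog '0 0 0 .06;0 0 0 .1;0 0 0 .1;0 0 0 .1;0 0 0 .1'; python3 -m jog '0 0 0 .1;0 0 0 .1;0 0 0 .06;0 0 0 0;0 0 0 0'
```

```text
time_s: 12.4
eef_pos: [0.5983, -0.1627, 0.2314]
tool_rot: [0.0, 0.999, -0.046, 0.002]
wrist_force: [-0.1, -0.1, -0.1]
opening: 0.0249
grip_force: 0.0
time_s: 12.82
eef_pos: [0.5979, -0.162, 0.2311]
tool_rot: [0.0, 0.981, 0.196, 0.001]
wrist_force: [0.2, 0.6, -0.1]
opening: 0.0159
grip_force: 44.9
time_s: 13.23
eef_pos: [0.5978, -0.1619, 0.231]
tool_rot: [-0.0, 0.946, 0.324, 0.001]
wrist_force: [-3.2, 2.8, 6.9]
opening: 0.0158
grip_force: 45.0
```

```bash
python3 -m jog '0 0 0 .1;0 0 0 .1;0 0 0 .1;0 0 0 .1;0 0 0 .08'>/dev/null; python3 -m jog '0 0 0 0;0 0 0 0;0 0 0 0'; python3 -m jog '0 0 0 0;0 0 0 0;0 0 0 0' 0.1 ;python3 -m jog '0 0 .06 0;0 0 .08 0;0 0 .08 0;0 0 .08 0;0 0 .05 0'>/dev/null
python3 - <<'E'
from h import *
s=read_state();d=wristRt(capture('wrist'),s);print(np.round(s['eef_pos'],4),yawdeg(s))
H=hsv(d['img'])
m=(((H[...,0]<5)|(H[...,0]>175))&(H[...,1]>150)&(H[...,2]>90)).astype(np.uint8)
n,l,st,ce=cv2.connectedComponentsWithStats(m);i=1+np.argmax(st[1:,4]);m=l==i
yy,xx=np.nonzero(m);P=np.array([ray(d,(x,y),.239)[:2] for x,y in zip(xx,yy)])
print(st[i],P.mean(0),'bar dir',np.degrees(np.arctan2(*np.linalg.svd(P-P.mean(0))[2][0][::-1])))
H=None
for nm in('pot1','jar1'):print(nm,[(round(b['p'],2),np.round(b['centre'],3).tolist()) for b in boxes_of(nm,'wrist')[:3]])
t=capture('top')
w=fitstrap(t,.44,-.39,np.radians(-77),.105,.135,25)
cv2.imwrite('pics/c4.png',np.hstack([d['img'][:,:,::-1],cv2.resize(t['img'][140:230,260:380,::-1],(288,216))[:,:].copy() if 0 else cv2.copyMakeBorder(cv2.resize(t['img'][130:250,250:380,::-1],(288,266)),0,118,0,0,cv2.BORDER_CONSTANT)]))
E
```

```text
time_s: 13.9
eef_pos: [0.5976, -0.1617, 0.231]
tool_rot: [-0.0, 0.836, 0.548, 0.001]
wrist_force: [-3.1, 4.0, 9.4]
opening: 0.0158
grip_force: 45.0
time_s: 14.15
eef_pos: [0.5976, -0.1623, 0.2296]
tool_rot: [0.001, 0.836, 0.549, 0.0]
wrist_force: [0.2, 0.1, -0.5]
opening: 0.0324
grip_force: 0.0
[ 0.5977 -0.1628  0.4085] -23.426684448741323
[249 157  16  49 728] [ 0.5979454  -0.16164322] bar dir -113.16111794773059
pot1 [(0.58, [0.396, -0.409, 0.132])]
jar1 []
strap [ 0.435 -0.395] long deg -91.3 close deg -181.3 IoU 0.0 area 45
```

View pics/c4.png

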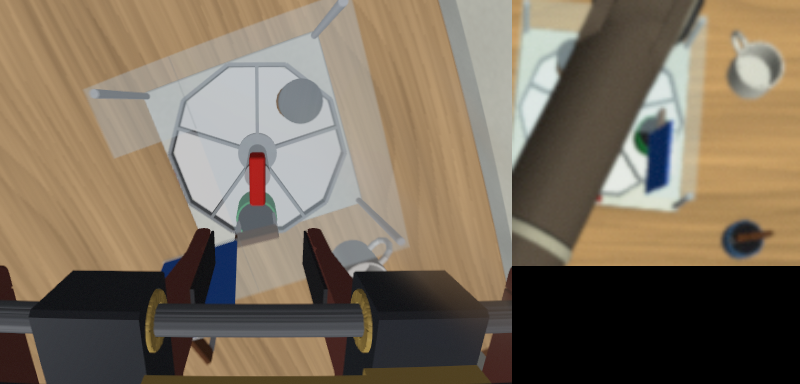

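The bar now reads 67°, which is one clean step, and an empty bay is at the front. The refined axis is (0.598, -0.162). The blue pot has not been moved, so it's next.

```bash
python3 -m jog '-.0434 -.0666 0 .0823;-.0434 -.0666 0 .0823;-.0434 -.0666 0 .0823;-.0434 -.0666 0 .0823;-.0434 -.0666 0 .0823' -0.1 25 >/dev/null; python3 -m jog '-.0434 -.0666 0 .0823;-.0434 -.0666 0 .0823;0 0 -.08 0;0 0 -.08 0;0 0 -.04 0'>/dev/null;python3 -m jog '0 0 0 0;0 0 0 0'
python3 - <<'E'
from h import *
s=read_state();d=wristRt(capture('wrist'),s);print(np.round(s['eef_pos'],4),yawdeg(s))
print([(round(b['p'],2),np.round(b['centre'],3).tolist()) for b in boxes_of('pot3','wrist')[:3]])
fitstrap(d,.446,-.396,np.radians(100),.105,.135,70,name='pics/p3.png')
E
```

```text
time_s: 15.77
eef_pos: [0.4448, -0.3943, 0.3026]
tool_rot: [-0.002, 0.635, 0.773, -0.0]
wrist_force: [-0.2, -0.5, 1.1]
opening: 0.0393
grip_force: 0.0
[ 0.4448 -0.3943  0.3026] 11.208245617441005
[(0.6, [0.4, -0.394, 0.063]), (0.43, [0.582, -0.291, 0.052])]
strap [ 0.441 -0.401] long deg 85.7 close deg -4.3 IoU 0.0 area 739
```

The network places the blue pot at (0.40, -0.394), so it was knocked aside. I'll refit there.

```bash
python3 - <<'E'
from h import *
s=read_state();d=wristRt(capture('wrist'),s)
for y in(100,50,0,150):fitstrap(d,.4,-.394,np.radians(y),.105,.135,50,name=f'pics/p3_{y}.png')
t=capture('top')
for y in(100,0):fitstrap(t,.4,-.394,np.radians(y),.105,.135,20)
cv2.imwrite('pics/p3.png',np.hstack([d['img'][:,:,::-1],cv2.copyMakeBorder(cv2.resize(cv2.imread('pics/p3_100.png'),(280,280)),0,104,0,0,0)]))
E
```

```text
strap [ 0.3944 -0.4004] long deg 97.3 close deg 7.3 IoU 0.88 area 734
strap [ 0.3942 -0.4002] long deg 97.5 close deg 7.5 IoU 0.88 area 734
strap [ 0.3942 -0.3997] long deg -82.5 close deg -172.5 IoU 0.88 area 734
strap [ 0.3942 -0.3999] long deg 97.4 close deg 7.4 IoU 0.88 area 734
no brown
no brown
```

View pics/p3.png

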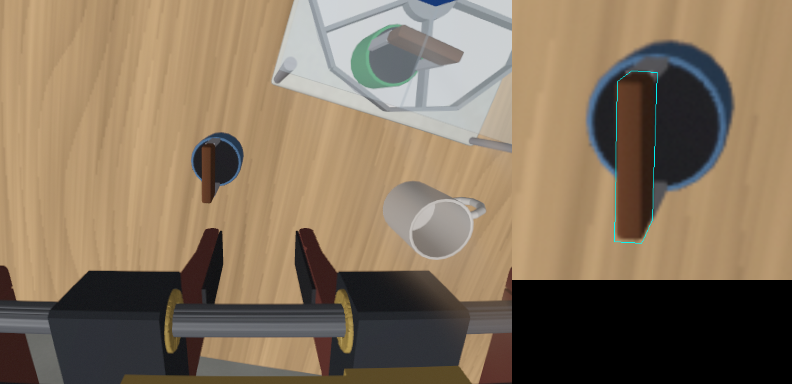

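The blue pot stands at about (217,158), with its strap fitted at (0.394, -0.400). I'll approach it.

```bash
python3 -m jog '-.05 -.006 0 -.032;-.051 -.006 -.03 -.032;0 0 -.08 0;0 0 -.08 0;0 0 -.08 0'>/dev/null;python3 -m jog '0 0 -.006 0;0 0 0 0;0 0 0 0'
python3 - <<'E'
from h import *
s=read_state();d=wristRt(capture('wrist'),s);print(np.round(s['eef_pos'],4),yawdeg(s))
fitstrap(d,.3943,-.4,np.radians(97),.105,.135,90)
E
```

```text
time_s: 16.63
eef_pos: [0.3957, -0.4022, 0.1684]
tool_rot: [0.001, 0.66, 0.751, -0.0]
wrist_force: [0.5, 0.1, 0.7]
opening: 0.0395
grip_force: 0.0
[ 0.3957 -0.4022  0.1684] 7.382114389344008
strap [ 0.3943 -0.4008] long deg 98.9 close deg 8.9 IoU 0.92 area 1646
```

```bash
python3 -m jog '-.002 .002 -.025 .01;0 0 -.026 0;0 0 0 0'|tail -5;python3 -m jog '0 0 0 0;0 0 0 0;0 0 0 0;0 0 0 0;0 0 0 0' -1 25;python3 -m jog '0 0 .05 0;0 0 .08 0;0 0 .08 0;0 0 .08 0;0 0 .08 0'|tail -3
```

```text
eef_pos: [0.3942, -0.3996, 0.1404]
tool_rot: [-0.0, 0.656, 0.755, 0.0]
wrist_force: [-0.4, -0.6, -0.4]
opening: 0.0397
grip_force: 0.0
time_s: 17.35
eef_pos: [0.3941, -0.4002, 0.1411]
tool_rot: [0.0, 0.656, 0.755, 0.0]
wrist_force: [-0.4, -0.3, 0.4]
opening: 0.0097
grip_force: 20.1
wrist_force: [0.4, -1.0, -1.4]
opening: 0.0101
grip_force: 25.0
```

```bash
python3 -m jog '0 0 .08 0;0 0 .05 0;0 .08 0 0;0 .08 0 0;0 .08 0 0'>/dev/null;python3 -m jog '0 .08 0 0;0 .08 0 0;0 .08 0 0;0 0 0 0;0 0 0 0'
python3 - <<'E'
from h import *
s=read_state();d=wristRt(capture('wrist'),s);print(np.round(s['eef_pos'],4),yawdeg(s))
z=s['eef_pos'][2]
fitstrap(d,s['eef_pos'][0],s['eef_pos'][1],np.radians(99),z-.038,z-.008,90)
E
```

```text
time_s: 18.6
eef_pos: [0.3939, -0.158, 0.3908]
tool_rot: [-0.0, 0.654, 0.756, 0.0]
wrist_force: [-0.0, -0.8, -1.5]
opening: 0.01
grip_force: 25.0
[ 0.3939 -0.158   0.3908] 8.266806797121307
strap [ 0.3944 -0.1594] long deg 98.1 close deg 8.1 IoU 0.93 area 2174
```

```bash
python3 -m jog '.075 .003 0 0;.075 .003 0 0;.075 .003 0 0;0 0 0 0;0 0 -.06 0'>/dev/null;python3 -m jog '0 0 -.08 0;0 0 -.08 0;0 0 -.08 0;0 0 -.06 0;0 0 -.02 0'|tail -5;python3 -m jog '0 0 -.025 0;0 0 -.015 0;0 0 0 0;0 0 0 0'
```

```text
eef_pos: [0.5037, -0.1566, 0.1963]
tool_rot: [-0.002, 0.657, 0.754, -0.003]
wrist_force: [-1.4, 0.3, -2.2]
opening: 0.0098
grip_force: 25.0
time_s: 19.82
eef_pos: [0.5068, -0.1563, 0.1815]
tool_rot: [0.0, 0.656, 0.754, 0.0]
wrist_force: [0.1, 0.0, -0.4]
opening: 0.0101
grip_force: 25.0
```

```bash
python3 -m jog '0 .003 -.006 0;0 0 0 0;0 0 0 0';python3 -m jog '0 0 0 0;0 0 0 0;0 0 0 0' -0.35|tail -3; python3 -m jog '0 0 .03 0;0 0 .06 0;0 0 .08 0;0 0 .08 0;0 0 .08 0'|tail -3; python3 -m jog '0 0 .08 0;0 0 .04 0;0 0 0 0;0 0 0 0' >/dev/null
python3 - <<'E'
from h import *
s=read_state();d=wristRt(capture('wrist'),s);print(np.round(s['eef_pos'],4),yawdeg(s))
w=fitstrap(d,.506,-.155,np.radians(98),.139,.169,90)
print('r',np.hypot(*(w[:2]-[.598,-.162])))
E
```

```text
time_s: 20.07
eef_pos: [0.5068, -0.1539, 0.1783]
tool_rot: [0.0, 0.656, 0.755, 0.0]
wrist_force: [0.1, -0.7, -1.0]
opening: 0.01
grip_force: 25.0
wrist_force: [-1.0, -0.1, 0.2]
opening: 0.0261
grip_force: 0.0
wrist_force: [1.9, 0.5, -0.2]
opening: 0.0289
grip_force: 0.0
[ 0.5067 -0.1542  0.4036] 7.9945769917026235
strap [ 0.5077 -0.1542] long deg 97.8 close deg 7.8 IoU 0.85 area 375
r 0.09068464641709771
```

```bash
python3 -m jog '.046 -.004 0 -.104;.046 -.004 0 -.104;.046 -.004 0 -.104;.045 -.004 0 -.104;0 0 0 -.104' 0.1 45 >/dev/null; python3 -m jog '0 0 0 0;0 0 -.08 0;0 0 -.08 0;0 0 -.08 0;0 0 -.08 0' >/dev/null;python3 -m jog '0 0 -.024 0;0 0 0 0;0 0 0 0'; python3 -m jog '0 0 0 0;0 0 0 0;0 0 0 0;0 0 0 0;0 0 0 0' -1 45
```

```text
time_s: 22.2
eef_pos: [0.5978, -0.1624, 0.2315]
tool_rot: [0.0, 0.835, 0.551, -0.0]
wrist_force: [-0.1, -0.0, 0.5]
opening: 0.0486
grip_force: 0.0
time_s: 22.62
eef_pos: [0.5983, -0.1621, 0.2315]
tool_rot: [0.0, 0.835, 0.551, 0.001]
wrist_force: [-0.1, 1.1, -0.3]
opening: 0.0186
grip_force: 0.0
```

Wait for the fingers, turn +42° gently, then release fully.

```bash
python3 -m jog '0 0 0 0;0 0 0 0;0 0 0 0'|tail -2; python3 -m jog '0 0 0 .07;0 0 0 .09;0 0 0 .09;0 0 0 .09;0 0 0 .09'|tail -4;  python3 -m jog '0 0 0 .09;0 0 0 .09;0 0 0 .09;0 0 0 0;0 0 0 0'; python3 -m jog '0 0 0 0;0 0 0 0;0 0 0 0;0 0 0 0;0 0 0 0' 1; python3 -m jog '0 0 .06 0;0 0 .08 0;0 0 .08 0;0 0 .08 0;0 0 .05 0'
cat >> h.py <<'E'
def bar():
    s=read_state();d=wristRt(capture('wrist'),s);H=hsv(d['img'])
    m=(((H[...,0]<5)|(H[...,0]>175))&(H[...,1]>150)&(H[...,2]>90)).astype(np.uint8)
    n,l,st,ce=cv2.connectedComponentsWithStats(m);i=1+np.argmax(st[1:,4]);yy,xx=np.nonzero(l==i)
    P=np.array([ray(d,(x,y),.239)[:2] for x,y in zip(xx,yy)])
    print(np.round(s['eef_pos'],4),yawdeg(s),st[i],P.mean(0),'bar dir',np.degrees(np.arctan2(*np.linalg.svd(P-P.mean(0))[2][0][::-1]))%180)
    return d
E
python3 -c "
from h import *
bar()"
```

```text
opening: 0.0157
grip_force: 45.0
tool_rot: [-0.001, 0.69, 0.724, 0.0]
wrist_force: [-4.4, 1.9, 5.6]
opening: 0.0154
grip_force: 45.0
time_s: 23.7
eef_pos: [0.5974, -0.1618, 0.2313]
tool_rot: [-0.001, 0.582, 0.813, 0.0]
wrist_force: [-5.0, 2.2, 6.8]
opening: 0.0154
grip_force: 45.1
time_s: 24.12
eef_pos: [0.598, -0.162, 0.2305]
tool_rot: [0.0, 0.582, 0.813, -0.0]
wrist_force: [0.6, -0.3, 0.0]
opening: 0.0458
grip_force: 0.0
time_s: 24.53
eef_pos: [0.5983, -0.1626, 0.4101]
tool_rot: [0.002, 0.582, 0.813, 0.001]
wrist_force: [0.9, -0.4, -0.5]
opening: 0.0786
grip_force: 0.0
[ 0.5983 -0.1626  0.4101] 18.77078244169289 [240 152  35  51 777] [ 0.59623158 -0.16069339] bar dir 136.88937908314762
```

The knob bar at 137° (expected 139°) shows bay 3 is at the front. Now the orange pot.

```bash
R='x'; python3 -m jog '-.0302 .0713 0 .0594;-.0302 .0713 0 .0594;-.0302 .0713 0 .0594;-.0302 .0713 0 .0594;-.0302 .0713 0 .0594' -0.1 25 >/dev/null;  python3 -m jog '-.0302 .0713 0 .0594;-.0302 .0713 0 .0594;-.0302 .0713 0 .0594;-.0302 .0713 0 .0594;-.0302 .0713 0 .0594' >/dev/null; python3 -m jog '-.0302 .0713 0 .0594;-.0302 .0713 0 .0594;-.0302 .0713 0 .0594;-.0302 .0713 0 .0594;0 0 -.08 0' >/dev/null; python3 -m jog '0 0 -.08 0;0 0 -.06 0;0 0 0 0;0 0 0 0'
python3 -c "
from h import *
s=read_state();d=wristRt(capture('wrist'),s);print(np.round(s['eef_pos'],4),yawdeg(s))
fitstrap(d,.3867,.3368,np.radians(158),.2,.23,80)"
```

```text
time_s: 26.17
eef_pos: [0.3861, 0.3366, 0.295]
tool_rot: [-0.001, 0.185, 0.983, -0.001]
wrist_force: [-0.5, 0.1, 0.4]
opening: 0.0396
grip_force: 0.0
[0.3861 0.3366 0.295 ] 68.67839039479732
strap [0.3866 0.3368] long deg 156.9 close deg 66.9 IoU 0.89 area 1179
```

```bash
python3 -m jog '.001 0 -.05 -.02;0 0 -.045 0;0 0 -.02 0;0 0 0 0;0 0 0 0'|tail -5;python3 -m jog '0 0 0 0;0 0 0 0;0 0 0 0;0 0 0 0;0 0 0 0' -1 25|tail -2; python3 -m jog '0 0 .026 0;0 0 .026 0;0 0 0 0;0 0 0 0';python3 -m jog '-.043 -.042 0 0;-.043 -.042 0 0;0 0 .06 0;0 0 .07 0;0 0 .07 0' | tail -5; python3 -m jog '0 0 .05 0;0 0 0 0;0 0 0 0'
python3 -c "
from h import *
s=read_state();d=wristRt(capture('wrist'),s);p=s['eef_pos']
fitstrap(d,p[0],p[1],np.radians(157),p[2]-.037,p[2]-.007,90)"
```

```text
eef_pos: [0.3877, 0.3376, 0.2397]
tool_rot: [0.0, 0.195, 0.981, 0.001]
wrist_force: [0.3, -0.2, 0.6]
opening: 0.0395
grip_force: 0.0
opening: 0.0098
grip_force: 19.6
time_s: 27.38
eef_pos: [0.3872, 0.3372, 0.2643]
tool_rot: [0.0, 0.195, 0.981, 0.0]
wrist_force: [-0.7, -0.2, -3.4]
opening: 0.0097
grip_force: 25.0
eef_pos: [0.3429, 0.2939, 0.3638]
tool_rot: [-0.001, 0.195, 0.981, -0.001]
wrist_force: [1.7, 1.5, -0.9]
opening: 0.0097
grip_force: 25.0
time_s: 28.05
eef_pos: [0.3442, 0.2953, 0.3892]
tool_rot: [0.0, 0.195, 0.981, 0.001]
wrist_force: [-0.3, 0.1, -3.1]
opening: 0.0098
grip_force: 25.0
strap [0.3432 0.2951] long deg 157.2 close deg 67.2 IoU 0.88 area 2087
```

```bash
python3 -m jog '.0272 -.0748 0 -.0833;.0272 -.0748 0 -.0833;.0272 -.0748 0 -.0833;.0272 -.0748 0 -.0833;.0272 -.0748 0 -.0833' >/dev/null; python3 -m jog '.0272 -.0748 0 -.0833;.0272 -.0748 0 -.0833;.0272 -.0748 0 -.0833;.0272 -.0748 0 -.0833;.0272 -.0748 0 -.0833' >/dev/null; python3 -m jog '.0272 -.0748 0 -.0833;.0272 -.0748 0 -.0833;0 0 0 0;0 0 0 0'
python3 -c "
from h import *
s=read_state();d=wristRt(capture('wrist'),s);p=s['eef_pos'];print(yawdeg(s))
fitstrap(d,p[0],p[1],np.radians(97),p[2]-.037,p[2]-.007,90)"
```

```text
time_s: 29.27
eef_pos: [0.5064, -0.1559, 0.3865]
tool_rot: [-0.001, 0.661, 0.75, -0.002]
wrist_force: [0.5, 0.5, -1.8]
opening: 0.0097
grip_force: 25.0
7.220972660520811
strap [ 0.5066 -0.1559] long deg 97.2 close deg 7.2 IoU 0.88 area 2058
```

```bash
python3 -m jog '.001 .003 -.06 0;0 0 -.08 0;0 0 -.08 0;0 0 -.08 0;0 0 -.06 0' >/dev/null;python3 -m jog '0 0 -.025 0;0 0 -.02 0;0 0 0 0;0 0 0 0'|tail -5;python3 -m jog '0 0 -.006 0;0 0 0 0;0 0 0 0'
```

```text
eef_pos: [0.5077, -0.1514, 0.1867]
tool_rot: [-0.0, 0.659, 0.752, -0.0]
wrist_force: [-0.5, -0.6, -1.0]
opening: 0.0102
grip_force: 25.0
time_s: 30.32
eef_pos: [0.5082, -0.1522, 0.1845]
tool_rot: [0.001, 0.659, 0.752, 0.001]
wrist_force: [0.6, -0.4, -1.9]
opening: 0.0097
grip_force: 25.0
```

```bash
python3 -m jog '0 0 -.009 0;0 0 0 0;0 0 0 0';python3 -m jog '0 0 0 0;0 0 0 0;0 0 0 0' -0.35|tail -3; python3 -m jog '0 0 .03 0;0 0 .06 0;0 0 .08 0;0 0 .08 0;0 0 .08 0'|tail -3; python3 -m jog '0 0 .08 0;0 0 .04 0;0 0 0 0;0 0 0 0' >/dev/null
python3 - <<'E'
from h import *
s=read_state();d=wristRt(capture('wrist'),s);print(np.round(s['eef_pos'],4),yawdeg(s))
w=fitstrap(d,.507,-.154,np.radians(98),.139,.169,90)
print('r',np.hypot(*(w[:2]-[.598,-.162])))
E
```

```text
time_s: 30.57
eef_pos: [0.5083, -0.1523, 0.1796]
tool_rot: [0.001, 0.659, 0.752, 0.0]
wrist_force: [0.8, -0.8, 1.2]
opening: 0.01
grip_force: 25.0
wrist_force: [0.3, 0.0, -0.2]
opening: 0.0262
grip_force: 0.0
wrist_force: [2.1, 0.1, -0.7]
opening: 0.0289
grip_force: 0.0
[ 0.5079 -0.1524  0.4048] 7.51201013569663
strap [ 0.5111 -0.1594] long deg 97.2 close deg 7.2 IoU 0.85 area 373
r 0.08691998614441618
```

```bash
python3 - <<'E'
from h import *
d=bar();H=hsv(d['img']).astype(int)
m=(H[...,0]>6)&(H[...,0]<20)&(H[...,1]>190)&(H[...,2]>140)
c=proj(d,[[.508,-.155,.09]])[0];yy,xx=np.mgrid[:384,:512];m&=np.hypot(xx-c[0],yy-c[1])<50
yy,xx=np.nonzero(m);print(len(xx),xx.min(),xx.max(),yy.min(),yy.max())
h=cv2.convexHull(np.c_[xx,yy].astype(np.int32))[:,0]
# fit upright cylinder silhouette
from scipy.optimize import minimize
K=4;M=np.zeros((384*K,512*K),np.uint8);cv2.fillPoly(M,[h*K+2],1)
a=np.linspace(0,2*np.pi,40)
for z0 in(.034,.040):
    def cost(v):
        P=[[v[0]/100+.031*np.cos(t),v[1]/100+.031*np.sin(t),z] for z in(z0,z0+.06) for t in a]
        A=np.zeros_like(M);cv2.fillPoly(A,[cv2.convexHull((proj(d,P)*K+2).astype(np.int32))],1)
        return -float((A&M).sum())/float((A|M).sum())
    r=minimize(cost,[50.8,-15.4],method='Nelder-Mead',options=dict(initial_simplex=[[50.5,-15],[51.3,-15],[50.5,-15.8]]));print(z0,r.x/100,r.fun)
cv2.imwrite('pics/last.png',cv2.resize(d['img'][90:260,180:420,::-1],(720,510),interpolation=cv2.INTER_CUBIC))
E
```

```text
[ 0.5075 -0.1521  0.4035] 7.520893902363221 [321 182  39  42 417] [ 0.59217521 -0.16224974] bar dir 139.97743244433855
190 240 280 141 182
0.034 [ 0.51078355 -0.15913796] -0.8313997573551714
0.04 [ 0.50886814 -0.15760545] -0.8115840118430792
```

View pics/last.png

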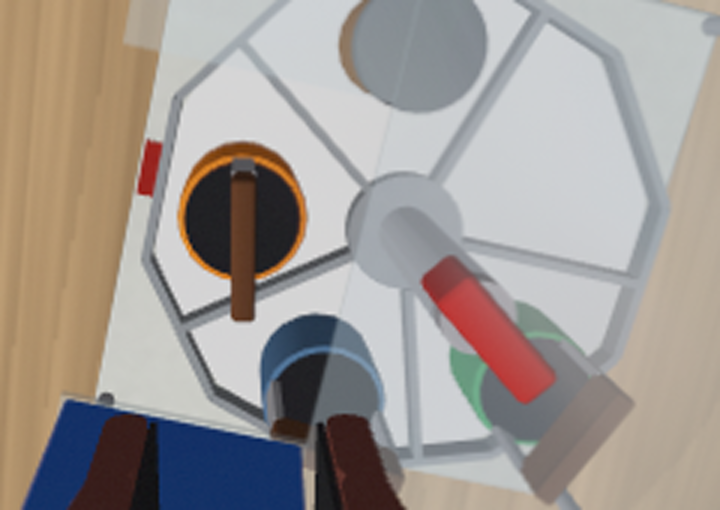

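All the pots stand upright: orange at (243,215), blue at (320,390), green at (520,380). The jar is at (415,50) and the empty bay 1 is rear left. Two +72° turns will bring bay 1 to the front. For this one I'll grip the bar lengthwise.

```bash
python3 -m jog '.045 -.005 0 -.116;.045 -.005 0 -.116;.045 -.005 0 -.116;.045 -.005 0 -.116;0 0 0 -.116' 1 45 >/dev/null; python3 -m jog '0 0 0 -.116;0 0 0 -.116;0 0 0 0;0 0 -.06 0;0 0 -.08 0' >/dev/null; python3 -m jog '0 0 -.08 0;0 0 -.08 0;0 0 -.04 0;0 0 0 0;0 0 0 0'; python3 -m jog '0 0 0 0;0 0 0 0;0 0 0 0;0 0 0 0;0 0 0 0' -1|tail -2;python3 -m jog '0 0 0 0;0 0 0 0;0 0 0 0'
```

```text
time_s: 32.92
eef_pos: [0.5969, -0.1621, 0.2331]
tool_rot: [-0.001, 0.91, 0.414, -0.001]
wrist_force: [-0.2, 0.2, 0.6]
opening: 0.0878
grip_force: 0.0
opening: 0.0577
grip_force: 0.0
time_s: 33.58
eef_pos: [0.5976, -0.1619, 0.2346]
tool_rot: [-0.0, 0.911, 0.413, 0.0]
wrist_force: [-2.4, 2.1, 5.3]
opening: 0.0495
grip_force: 45.0
```

```bash
python3 -m jog '0 0 0 .07;0 0 0 .09;0 0 0 .09;0 0 0 .09;0 0 0 .09'|tail -4;  python3 -m jog '0 0 0 .09;0 0 0 .09;0 0 0 .09;0 0 0 .06;0 0 0 0'; python3 -m jog '0 0 0 0;0 0 0 0;0 0 0 0;0 0 0 0;0 0 0 0' 1; python3 -m jog '0 0 .06 0;0 0 .08 0;0 0 .08 0;0 0 .08 0;0 0 .05 0'|tail -0
python3 -c "
from h import *
bar()"
```

```text
tool_rot: [-0.0, 0.794, 0.608, 0.0]
wrist_force: [-2.4, 1.1, 4.1]
opening: 0.0496
grip_force: 45.0
time_s: 34.42
eef_pos: [0.5975, -0.1619, 0.2346]
tool_rot: [-0.0, 0.678, 0.735, 0.0]
wrist_force: [-3.2, 2.8, 5.7]
opening: 0.0502
grip_force: 45.0
time_s: 34.83
eef_pos: [0.5978, -0.1623, 0.234]
tool_rot: [0.0, 0.68, 0.734, -0.0]
wrist_force: [0.1, -0.2, 0.3]
opening: 0.0795
grip_force: 0.0
[ 0.5981 -0.1627  0.4136] 4.36387008412796 [233 160  48  35 904] [ 0.59660973 -0.16008405] bar dir 30.19301135553488Exception ignored on flushing sys.stdout:
BrokenPipeError: [Errno 32] Broken pipe
```

```bash
python3 -m jog '0 0 0 -.1178;0 0 0 -.1178;0 0 0 -.1178;0 0 0 -.1178;0 0 0 -.1178' 0.1 45 >/dev/null; python3 -m jog '0 0 0 -.1178;0 0 0 -.1178;0 0 0 -.1178;0 0 0 -.1178;0 0 -.06 0' >/dev/null; python3 -m jog '0 0 -.08 0;0 0 -.08 0;0 0 -.08 0;0 0 -.06 0;0 0 0 0'; python3 -m jog '0 0 0 0;0 0 0 0;0 0 0 0;0 0 0 0;0 0 0 0' -1|tail -2;python3 -m jog '0 0 0 0;0 0 0 0;0 0 0 0'|tail -3; python3 -m jog '0 0 0 .07;0 0 0 .09;0 0 0 .09;0 0 0 .09;0 0 0 .09'|tail -4;  python3 -m jog '0 0 0 .09;0 0 0 .09;0 0 0 .09;0 0 0 .06;0 0 0 0'; python3 -m jog '0 0 0 0;0 0 0 0;0 0 0 0;0 0 0 0;0 0 0 0' 1; python3 -m jog '0 0 .06 0;0 0 .08 0;0 0 .08 0;0 0 .08 0;0 0 .05 0'>/dev/null
python3 -c "
from h import *
bar()"
```

```text
time_s: 36.55
eef_pos: [0.5946, -0.1605, 0.2228]
tool_rot: [-0.002, 0.964, 0.265, -0.005]
wrist_force: [0.4, 0.9, 0.4]
opening: 0.0482
grip_force: 0.0
opening: 0.0184
grip_force: 0.0
wrist_force: [-2.1, 2.3, 6.1]
opening: 0.0159
grip_force: 45.0
tool_rot: [-0.0, 0.88, 0.476, 0.001]
wrist_force: [-3.3, 2.8, 6.7]
opening: 0.0158
grip_force: 45.0
time_s: 38.05
eef_pos: [0.5976, -0.1615, 0.2306]
tool_rot: [-0.0, 0.784, 0.62, 0.001]
wrist_force: [-3.3, 2.8, 7.2]
opening: 0.0157
grip_force: 45.0
time_s: 38.47
eef_pos: [0.5978, -0.1623, 0.2291]
tool_rot: [0.0, 0.786, 0.618, -0.0]
wrist_force: [-1.0, 0.3, -0.2]
opening: 0.0455
grip_force: 0.0
[ 0.5981 -0.1628  0.4085] -13.649385167921658 [241 157  32  49 770] [ 0.59788315 -0.16145969] bar dir 101.3554058037781
```

Bar at 101° (expected 103°), so bay 1 is at the front. I'll move to the right of the cover with the fingers shut and check the carousel from above before pressing.

```bash
python3 -m jog '-.0431 -.0491 0 -.1133;-.0431 -.0491 0 -.1133;-.0431 -.0491 0 -.1133;-.0431 -.0491 0 -.1133;-.0431 -.0491 0 -.1133' -1 20 >/dev/null; python3 -m jog '0 0 0 -.1133;0 0 0 -.1133;0 0 0 -.1133;0 0 0 -.1133;0 0 0 -.1133' >/dev/null; python3 -m jog '0 0 0 -.1133;0 0 0 -.1133;0 0 -.07 0;0 0 -.083 0;0 0 0 0' >/dev/null; python3 -m jog '0 0 0 0;0 0 0 0'
python3 - <<'E'
from h import *
s=read_state();print(yawdeg(s))
for c in('wrist','scene','top'):
    d=capture(c)
    if c=='wrist':wristRt(d,s)
    H=hsv(d['img']).astype(int)
    for n,z in(('pot1',0),('jar1',0),('cover',0)):print(c,n,[(round(b['p'],2),np.round(b['centre'],3).tolist()) for b in boxes_of(n,c)[:4]])
E
```

```text
time_s: 40.35
eef_pos: [0.4905, -0.2856, 0.3294]
tool_rot: [0.0, 0.999, -0.045, 0.001]
wrist_force: [0.4, 0.7, 0.1]
opening: 0.0004
grip_force: 0.0
-95.20920044222653
wrist pot1 []
wrist jar1 []
wrist cover [(0.71, [0.516, -0.244, 0.322]), (0.59, [0.531, -0.142, 0.056])]
scene pot1 []
scene jar1 [(0.61, [0.546, -0.228, 0.089])]
scene cover [(0.77, [0.496, -0.234, 0.242])]
top pot1 []
top jar1 []
top cover []
```

Now swing the cover over, following its arc.

```bash
python3 -m jog '.0054 .0598 .005 0;.0032 .0349 .0016 0;.0032 .0349 .0016 0;.0037 .0404 -.0117 0;.0037 .0404 -.0117 0'; python3 -m jog '.0024 .0259 -.017 0;.0024 .0259 -.017 0;.0019 .0206 -.0237 0;.0019 .0206 -.0237 0;0 0 0 0'; python3 -c "
from h import *
capture('wrist')
print([(round(b['p'],2),np.round(b['centre'],3).tolist()) for b in boxes_of('cover','wrist')[:2]])"
```

```text
time_s: 41.37
eef_pos: [0.4995, -0.1809, 0.3207]
tool_rot: [0.001, 0.999, -0.046, 0.001]
wrist_force: [0.8, -5.7, -0.8]
opening: 0.0005
grip_force: 2.3
time_s: 41.78
eef_pos: [0.5033, -0.1306, 0.2771]
tool_rot: [-0.0, 0.999, -0.044, -0.002]
wrist_force: [-0.2, 0.1, 2.9]
opening: 0.0006
grip_force: 0.7
[(0.7, [0.52, -0.161, 0.241])]
```

```bash
python3 -m jog '.0013 .0139 -.026 0;.0013 .0139 -.026 0;.0005 .005 -.02 0;.0005 .005 -.018 0;0 0 0 0'; python3 -m jog '0 .002 -.02 0;0 0 -.012 0;0 0 0 0'; python3 -c "
from h import *
capture('wrist')
print([(round(b['p'],2),np.round(b['centre'],3).tolist()) for b in boxes_of('cover','wrist')[:2]])"
```

```text
time_s: 42.3
eef_pos: [0.5049, -0.114, 0.2329]
tool_rot: [-0.0, 0.999, -0.045, -0.001]
wrist_force: [-0.1, -0.4, 1.0]
opening: 0.0002
grip_force: 0.0
time_s: 42.55
eef_pos: [0.5061, -0.1137, 0.2196]
tool_rot: [-0.001, 0.999, -0.046, 0.0]
wrist_force: [-3.9, 3.0, 14.2]
opening: 0.0003
grip_force: 6.8
[(0.77, [0.521, -0.169, 0.202]), (0.56, [0.564, -0.132, 0.192])]
```

```bash
python3 -m jog '0 0 -.005 0;0 0 0 0;0 0 0 0'|tail -4; python3 -m jog '0 0 .02 0;0 0 .05 0;0 0 .08 0;0 0 .08 0;0 0 .08 0' >/dev/null; python3 -m jog '-.07 0 0 0;-.07 0 0 0;-.07 0 0 0;0 0 0 0;0 0 0 0'
python3 - <<'E'
from h import *
s=read_state();c=[.598,-.162];y=np.radians(-5.2)
for n in('wrist','top','scene'):
    d=capture(n)
    if n=='wrist':wristRt(d,s)
    for t in('cover','pot1','jar1'):print(n,t,[(round(b['p'],2),np.round(b['centre'],3).tolist()) for b in boxes_of(t,n)[:4]])
    H=hsv(d['img']).astype(int);m=(H[...,0]>105)&(H[...,0]<130)&(H[...,1]>150)
    q=proj(d,frame(c,y,[[-.049,-.067,.2],[-.143,-.067,.2],[-.143,.065,.2],[-.049,.065,.2]]))
    A=np.zeros(m.shape,np.uint8);cv2.fillPoly(A,[q.astype(int)],1);print('blue in shut outline',m[A>0].mean().round(2))
E
```

```text
tool_rot: [-0.001, 0.999, -0.046, 0.001]
wrist_force: [-12.5, 5.1, 37.5]
opening: 0.0003
grip_force: 18.9
time_s: 43.73
eef_pos: [0.3997, -0.1138, 0.3716]
tool_rot: [-0.003, 0.999, -0.045, 0.002]
wrist_force: [0.3, 0.4, -0.1]
opening: 0.0006
grip_force: 0.0
wrist cover [(0.89, [0.505, -0.155, 0.205])]
wrist pot1 []
wrist jar1 [(0.3, [0.508, -0.152, 0.194])]
blue in shut outline 0.87
top cover [(0.79, [0.542, -0.151, 0.199])]
top pot1 []
top jar1 []
blue in shut outline 0.2
scene cover [(0.6, [0.528, -0.117, 0.198])]
scene pot1 [(0.18, [0.585, -0.142, 0.219])]
scene jar1 []
blue in shut outline 0.13
```

The cover is shut and stays shut. I'll clear the arm and do a last check of the knob and pots before handing in.

```bash
python3 -m jog '-.02 .08 0 0;-.02 .08 0 0;-.02 .08 0 0;-.02 .08 0 0;0 .08 0 0' >/dev/null; python3 -m jog '0 .08 0 0;0 .08 0 0;0 .08 0 0;0 0 0 0;0 0 0 0'|tail -5
python3 - <<'E'
from h import *
c=[.598,-.162]
for n in('top','scene'):
    d=capture(n);H=hsv(d['img']).astype(int)
    m=(((H[...,0]<6)|(H[...,0]>174))&(H[...,1]>130)&(H[...,2]>60)).astype(np.uint8)
    k,l,st,ce=cv2.connectedComponentsWithStats(m)
    for i in range(1,k):
        if st[i,4]>30:
            yy,xx=np.nonzero(l==i);P=np.array([ray(d,(x,y),.235)[:2] for x,y in zip(xx,yy)]);print(n,st[i],P.mean(0).round(3),'bar',np.degrees(np.arctan2(*np.linalg.svd(P-P.mean(0))[2][0][::-1]))%180)
    # coloured pot bodies under the roof
    for nm,lo,hi,sm in(('green',45,90,50),('orange',7,18,140),('blue',100,125,60)):
        q=(H[...,0]>lo)&(H[...,0]<hi)&(H[...,1]>sm);cc=proj(d,[[*c,.08]])[0];yy,xx=np.mgrid[:384,:512];q&=np.hypot(xx-cc[0],yy-cc[1])<48
        if q.sum()>5:
            y,x=np.nonzero(q);w=ray(d,(x.mean(),y.mean()),.08)[:2]-c;print(n,nm,q.sum(),w.round(3),np.hypot(*w).round(3))
    for t in('cover','pot1','jar1'):print(n,t,[(round(b['p'],2),np.round(b['centre'],3).tolist()) for b in boxes_of(t,n)[:4]])
E
```

```text
eef_pos: [0.3603, 0.2083, 0.3702]
tool_rot: [0.001, 0.999, -0.043, -0.0]
wrist_force: [-0.2, -0.8, -0.4]
opening: 0.0006
grip_force: 0.0
top [287 168  15   8  71] [ 0.595 -0.161] bar 107.33203381476892
top green 79 [-0.034  0.093] 0.099
top blue 1108 [-0.075 -0.003] 0.075
top cover [(0.96, [0.508, -0.156, 0.197])]
top pot1 []
top jar1 []
scene [286 149  15  13  99] [ 0.597 -0.164] bar 109.4880423139644
scene green 93 [-0.041  0.099] 0.107
scene blue 1199 [-0.057 -0.021] 0.061
scene cover [(0.63, [0.501, -0.157, 0.196])]
scene pot1 []
scene jar1 [(0.17, [0.488, -0.154, 0.048])]
```

```bash
python3 -c "
from cell import *
print(job_done())"
```

```text
the job is handed in; nothing more can be done
None
```

I put the green, blue and orange pots in bays 0, 4 and 3, turned the empty bay 1 to the front, pressed the cover shut and handed the job in at about 45 s. The final check showed the cover staying shut, but the orange and blue pots and the jar could not be picked out under the roof in those last pictures.

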